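# Load the photo printer's paper tray

### The arm

A 6-joint arm with a two-finger parallel gripper is mounted at the origin on the work surface. World frame = base frame: x ahead of the robot, y to its left, z up, the work surface at z = 0. Lengths are in mm, angles in rad, forces in N, time in s.
With the tool pointing down it reaches from about 350 to 975 mm from the base axis. Payload 7.1 kg.
Tool frame: the origin (TCP) lies midway between the tips of the shut fingers; the grasp point (between the pads) lies 19 mm behind it (ctrl.grip_depth is the distance from the TCP to the grasp point, in mm); z points along the fingers, y is the line along which they close (so a half turn about z gives the same grasp; the last joint's range is limited). The gripper opens to 88 mm and grips with 3 to 60 N. Pads are 20 mm wide; open, the fingers measure 115 mm over their backs; the gripper's body (75 mm by 178 mm) begins 61 mm behind the grasp point.
Start: joints at [1.171, 0.423, 1.63, -0, 1.089, -0.019], TCP at [232.257, 580.225, 222.675] pointing down, gripper open.
Joint ranges: [-3, 3], [-0.9, 2.11], [0.09, 2.58], [-1.31, 4.45], [0.11, 2.69], [-2.54, 2.54]. Speed limits (rad/s): [2.39, 2.39, 3.01, 3.14, 3.14, 3.14].

### API

Orientations are given as a rotation vector (axis times angle).
In Python, from workcell import get_obs, vision, ctrl gives the robot as it stands.
- The arm moves only by the tool step_arm, never from a script. Its argument "plan" is a list of rows, each a list of 7 numbers: the opening, from -1 (shut) to 1 (fully open), then the shift along the tool's x, y, z as a fraction of full scale, then the turn, a rotation vector about the tool's x, y, z as a fraction of full scale. In form: [[fingers, dx, dy, dz, wx, wy, wz], ...]. A call has 1 to 20 rows; each row shifts and turns the commanded pose from where the row before left it, along the tool's axes as they then stand; what a row does not reach is not made up. Full scale, the value 1, is 50 mm for a shift and 0.12 rad for a turn. A row lasts 1/8 s, in which the tool goes at most 62.5 mm and 10.7 degrees, less where a joint would pass 70% of its speed; a pose out of reach is approached as far as the arm can. A call with a number of a shift or a turn outside -1 to 1 is refused whole. A call with a gripper value outside its range is refused whole. The fingers move at their own pace and stop on an object; the grip force is fixed at half the most. Time passes only in rows, so rows that do not move let the fingers close. It gives the time, the measured TCP pose, the force, the opening and the grip force at its end, in the units of the state.
- get_obs(): the state, without advancing time (a new reading comes with each control period).
- vision.get_image(name): name is "scene" or "top"; returns a dict with "pixels" (480x640x3 uint8, red, green, blue), "depth" (480x640 float32, mm along the optical axis (not along the pixel's ray), 0 where there is no reading), "fx", "fy", "cx", "cy" (pixels), "k1" (the pictures are not rectified: a ray, as slopes to the right and down, at radius r is drawn at 1 + k1 r^2 times it, then the intrinsics apply), "T" (4x4, takes a point from camera to world coordinates). Camera axes: x right, y down, z forward; pixel columns grow to the right and rows downward; lengths in mm; the calibration is good to about 2 mm. A picture is of the moment at which its call begins.
- ctrl.close_job(): hands the job in; it is judged then, once.
The state is a dict: "t": time; "qpos": joint angles; "qvel": joint speeds; "joint_torque": joint torques, N m; "ee_pos": TCP position; "orientation": TCP orientation; "ft_force": force on the tool from outside, world axes, zero at the start; "moment": the same for the moment, N m; "width": finger opening in mm; "grasp_force": force on a finger pad.
Only numpy, scipy, OpenCV 4.12 (cv2) and the standard library are available. Lean on these libraries where they do the work, as an engineer would, in place of code of your own. Each camera call takes 0.05 s, during which the arm holds its last target. There are 200 camera calls.

### The job

On the desk lie two blue-fronted printer trays, one loaded with white photo paper and one empty. Take the loaded tray by its blue front panel and slide it, far end first, between the guides into the photo printer's bay until it is fully home against the stop inside, then let go. Leave the empty tray where it lies.

Things in the scene. Friction and masses are not known exactly. Their poses are not given: they have to be found in the camera images.
- paper_tray: Loaded tray, loose: black, 200 (own x) x 112 mm, white paper fixed inside (top 11 mm up, from x = -52 mm on). Origin: centre of underside, z up; +x points to the far end (x = +100) that enters first. Grip: upright blue front panel at the other end, x = -100 to -88 mm, 112 wide, 45 high, room for fingers both sides. Rims 18, floor 4 mm. 0.18 to 0.37 kg; can be dragged on the desk.
- empty_tray: An identical tray, same size, axes and blue front panel, but without paper: black inside. Not to be used; leave it where it lies.
- printer: White photo printer, black lid, fixed; 170 (x) x 190 x 85 mm high. Origin: centre of underside. Mouth faces its -x (front face x = -85 mm); a tray enters along +x, tray and printer axes parallel. Bay 120 wide, 46 high, floor is the desk, rigid stop at x = +45 mm. In front of it grey guides, 22 high, flare from bay width to a 163 mm opening at x = -132 mm and steer the tray in.
- bay_home (a point): Point fixed to the printer at its x = -55 mm, y = 0, at desk height, axes as the printer: the loaded tray's origin lies here when the tray is fully home. The blue panel then still stands outside, its centre 64 mm in front of the printer's front face.
Mind the look-alikes: they are no part of the job. Leave any brown or yellow look-alike of the paper_tray alone.

How it is judged:
By the outcome, as a careful person would: the job done as asked, in the order asked, and still so for the second after the job is handed in, with the robot touching nothing.
It also fails if it takes over 42 s, if anything falls off the work surface, if the arm or the gripper's body presses on something with over 40 N, if the wrist force passes 120 N, or if a joint passes its speed limit or range.

## Working session

There is one attempt and no reset: what is moved stays moved. The work goes in short steps, Python scripts to look and compute and a tool call to move; the robot and the scene stay as the last step left them, time stands still between calls to the robot, and variables do not carry over. Pictures are saved under pics/ and viewed, at most 10 in all, crops included, and the job is handed in when it is done.

Besides the shell and the picture viewer there is one more tool, called after "Request:" as a command line: name --pt "numbers of a row" for each row, then --argument value for the rest. step_arm: Moves the arm, as the interface text tells. Its arguments: {"type":"object","properties":{"plan":{"type":"array","items":{"type":"array","items":{"type":"number","minimum":-1,"maximum":1}}}},"required":["plan"]}

```bash
mkdir -p pics; cat > h.py <<'E'
import numpy as np, cv2
from workcell import get_obs, vision, ctrl
def grab(n):
    return vision.get_image(n)
def save(im,f,crop=None,scale=1):
    p=im["pixels"][:,:,::-1]
    if crop: x0,y0,x1,y1=crop; p=p[y0:y1,x0:x1]
    cv2.imwrite(f,cv2.resize(p,None,fx=scale,fy=scale,interpolation=cv2.INTER_CUBIC))
def rays(im,uv):
    d=(np.asarray(uv,float).reshape(-1,2)-[im["cx"],im["cy"]])/[im["fx"],im["fy"]]
    s=d.copy()
    for _ in range(20): s=d/(1+im["k1"]*(s**2).sum(1,keepdims=True))
    return np.c_[s,np.ones(len(s))]
def onplane(im,uv,z):
    T=np.array(im["T"]); r=rays(im,uv)@T[:3,:3].T; o=T[:3,3]
    return o+r*((z-o[2])/r[:,2])[:,None]
def pts(im,mask):
    v,u=np.nonzero(mask&(im["depth"]>0)); T=np.array(im["T"])
    return (rays(im,np.c_[u,v])*im["depth"][v,u][:,None])@T[:3,:3].T+T[:3,3]
E
python3 - <<'E'
from h import *
for n in("top","scene"):
    im=grab(n); save(im,f"pics/{n}0.png"); print(n,np.round(im["T"],2).tolist(),im["k1"],im["fx"])
o=get_obs();print(o["ee_pos"],o["orientation"],o["t"],o["width"])
E
```

```text
top [[-0.03, -1.0, 0.08, 310.77], [-1.0, 0.03, -0.01, -83.33], [0.01, -0.08, -1.0, 1338.76], [0.0, 0.0, 0.0, 1.0]] -0.14813805667426344 506.78442957870783
scene [[-0.13, 0.62, -0.77, 1730.94], [0.99, 0.06, -0.12, 104.99], [-0.02, -0.78, -0.62, 1083.64], [0.0, 0.0, 0.0, 1.0]] -0.20445107306014582 606.0220607716892
[232.07079179 579.7627412  221.96276273] [-5.94510776e-01 -3.08452631e+00  2.20460873e-03] 0.1 88.56116920105676
```

View pics/top0.png

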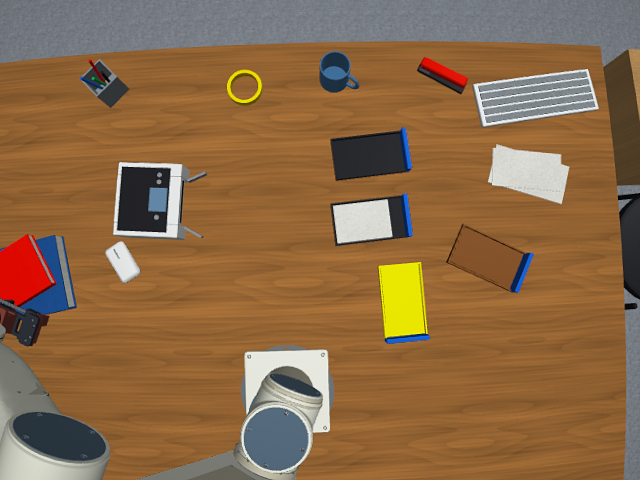

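View pics/scene0.png

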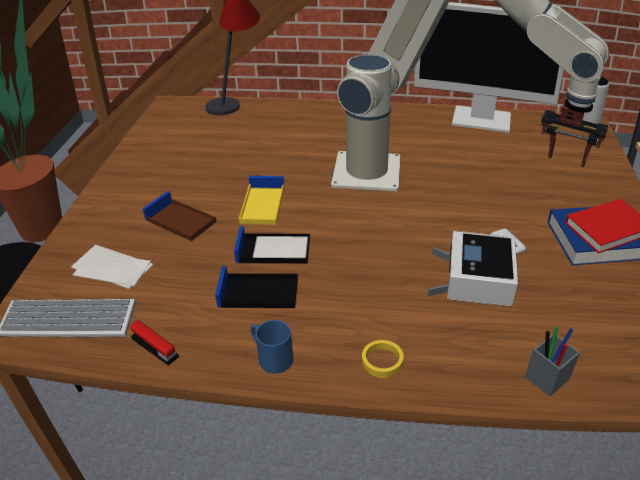

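Top view candidates are: loaded tray, white paper at (363,221) with blue panel at (407,216); empty black tray (370,155); brown look-alike (490,258); yellow look-alike (403,300). The printer is at (150,200), with its mouth facing right. I choose the one with white paper inside a black tray and check it in a crop.

```bash
cat > m.py <<'E'
from h import *
def line_rect(P):
    c,s,a=cv2.minAreaRect(P[:,:2].astype(np.float32)); return np.round(c,1),np.round(s,1),round(a,2)
def comps(mask,amin=60):
    n,l,st,c=cv2.connectedComponentsWithStats(mask.astype(np.uint8)); return [(l==i,c[i],st[i,4]) for i in range(1,n) if st[i,4]>amin]
def bluem(im):
    p=im["pixels"].astype(int); return (p[...,2]>130)&(p[...,2]-p[...,0]>90)&(p[...,1]<p[...,2]-60)
E
python3 - <<'E'
from m import *
im=grab("top"); save(im,"pics/crop1.png",(90,120,430,260),2.3)
sc=grab("scene")
for nm,i in(("top",im),("scene",sc)):
  for m,c,a in comps(bluem(i)):
    P=pts(i,m); h=P[(P[:,2]>15)&(P[:,2]<60)]
    if len(h)>20: print(nm,c.round(),a,line_rect(h),h[:,2].max().round(1), np.median(h,0).round(1))
p=im["pixels"].astype(int)
w=(p.min(2)>190)
for m,c,a in comps(w,150):
    P=pts(im,m); print("white",c.round(),a,line_rect(P),np.median(P[:,2]).round(1))
# dark tray incl paper: points height 2..25 region
D=pts(im,np.ones(w.shape,bool)); 
for z0,z1,b in((12,26,(320,110,420,270)),):
    pass
box=np.zeros(w.shape,bool); box[185:255,322:420]=1
H=pts(im,box&(p.max(2)<75)); print("dark loaded",line_rect(H),np.percentile(H[:,2],[5,50,95]).round(1))
box[:]=0; box[155:245,105:187]=1
H=pts(im,box); H=H[H[:,2]>70]; print("printer top",line_rect(H),np.median(H[:,2]))
v=H[:,:2]; 
E
```

```text
top [406. 148.] 176 (array([ 627.6, -331.1]), array([109.5,  11.1]), 5.7) 50.2 [ 626.8 -330.6   45. ]
top [407. 214.] 172 (array([ 451.8, -325.5]), array([108. ,  12.3]), 5.88) 54.2 [ 452.7 -325.4   45.8]
top [ 50. 281.] 1309 (array([314.9, 652.1]), array([197.8, 131.9]), 11.53) 59.4 [276.3 615.4  50.5]
top [524. 272.] 161 (array([ 291.9, -628.4]), array([ 13. , 110.3]), 64.6) 51.8 [ 289.5 -629.1   45.8]
top [408. 339.] 188 (array([ 132.8, -314.5]), array([ 11.2, 109. ]), 3.34) 50.9 [ 132.8 -313.8   45.2]
scene [238. 238.] 69 (array([ 451.9, -323.9]), array([110.4,  10.5]), 6.07) 49.9 [ 457.6 -323.7   42.5]
scene [220. 280.] 99 (array([ 631.2, -328.7]), array([105.1,  11.3]), 6.81) 49.9 [ 632.9 -328.8   44.9]
white [533.  97.] 1283 (array([ 783.7, -722.8]), array([128. , 365.6]), 8.8) 16.9
white [529. 172.] 3041 (array([ 566.6, -681.1]), array([225.6, 132.8]), 77.27) 5.5
white [156. 200.] 1340 (array([507. , 339.5]), array([168.4, 187. ]), 86.1) 82.6
white [362. 221.] 2027 (array([ 442.2, -210.8]), array([ 98.4, 145.1]), 4.98) 11.7
white [122. 261.] 671 (array([352.8, 429.3]), array([97.4, 54. ]), 31.17) 22.0
white [290. 375.] 2722 (array([2.1, 0.3]), array([216. , 214.2]), 89.8) 12.7
white [278. 436.] 443 (array([ 1.2, -0.1]), array([130.1, 131.5]), 62.49) 388.3
white [ 33. 468.] 877 (array([125.4, 190.5]), array([44. , 31.5]), 76.87) 882.3
dark loaded (array([ 442.9, -226.2]), array([111.3, 189.3]), 4.94) [ 0.6  6.4 21.6]
printer top (array([507. , 339.1]), array([172.5, 191.2]), 86.07) 84.73111279366299
```

View pics/crop1.png

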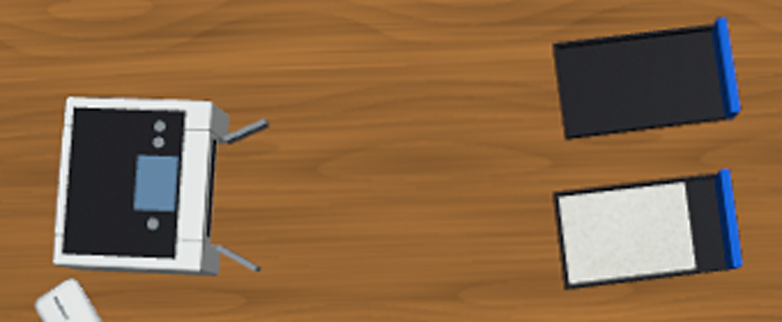

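The crop shows the lower tray with white paper, panel at crop (730,218), so the choice stands. The empty tray is above it and the printer mouth faces right.

Request:
step_arm --pt "1 0 0 0 0 0 -0.98" --pt "1 0 0 0 0 0 -0.98" --pt "1 0 0 0 0 0 -0.98" --pt "1 0 0 0 0 0 -0.98" --pt "1 -0.55 -0.88 0 0 0 0" --pt "1 -0.55 -0.88 0 0 0 0" --pt "1 -0.55 -0.88 0 0 0 0" --pt "1 -0.55 -0.88 0 0 0 0" --pt "1 -0.55 -0.88 0 0 0 0" --pt "1 -0.55 -0.88 0 0 0 0" --pt "1 -0.55 -0.88 0 0 0 0" --pt "1 -0.55 -0.88 0 0 0 0"

```text
t: 1.7
ee_pos: [483.7, 247.9, 222.7]
orientation: [-0.141, 3.138, 0.0]
ft_force: [0.1, 0.3, 0.1]
width: 87.7
grasp_force: 0.0
```

Request:
step_arm --pt "1 0.135 -0.95 0 0 0 0" --pt "1 0.135 -0.95 0 0 0 0" --pt "1 0.135 -0.95 0 0 0 0" --pt "1 0.135 -0.95 0 0 0 0" --pt "1 0.135 -0.95 0 0 0 0" --pt "1 0.135 -0.95 0 0 0 0" --pt "1 0.135 -0.95 0 0 0 0" --pt "1 0.135 -0.95 0 0 0 0" --pt "1 0.135 -0.95 0 0 0 0" --pt "1 0.135 -0.95 0 0 0 0" --pt "1 0.135 -0.95 0 0 0 0" --pt "1 0.135 -0.95 0 0 0 0" --pt "1 0 0 0 0 0 0" --pt "1 0 0 0 0 0 0"

```text
t: 3.45
ee_pos: [452.8, -325.1, 222.3]
orientation: [0.14, -3.138, -0.001]
ft_force: [0.2, 0.9, -0.3]
width: 87.9
grasp_force: 0.0
```

Request:
step_arm --pt "0.1 0 0 0.6 0 0 0" --pt "0.1 0 0 0.8 0 0 0" --pt "0.1 0 0 0.8 0 0 0" --pt "0.1 0 0 0.7 0 0 0" --pt "0.1 0 0 0.5 0 0 0" --pt "0.1 0 0 0.5 0 0 0" --pt "0.1 0 0 0.27 0 0 0" --pt "-1 0 0 0 0 0 0" --pt "-1 0 0 0 0 0 0" --pt "-1 0 0 0 0 0 0" --pt "-1 0 0 0 0 0 0" --pt "-1 0 0 0 0 0 0" --pt "-1 0 0 0 0 0 0"

```text
t: 5.08
ee_pos: [453.5, -325.9, 14.9]
orientation: [-0.14, 3.138, -0.001]
ft_force: [0.1, 1.9, 5.6]
width: 11.6
grasp_force: 30.0
```

```bash
python3 - <<'E'
from m import *
o=get_obs(); print(o["ee_pos"],o["orientation"],o["width"],o["grasp_force"],o["ft_force"],o["qpos"])
sc=grab("scene"); save(sc,"pics/grasp.png",(180,160,540,340),2)
im=grab("top")
b=np.zeros((480,640),bool); b[185:265,322:430]=1
p=im["pixels"].astype(int)
P=pts(im,b&(p.min(2)>190)); P=P[P[:,2]<25]; print("paper",line_rect(P))
# printer from scene
b[:]=0; b[215:310,420:530]=1
P=pts(sc,b); P=P[(P[:,2]>75)&(P[:,2]<95)]; print("printer scene",line_rect(P))
# guides top
for i,bb in((im,(150,175,185,245)),):pass
for nm,i,(u0,v0,u1,v1) in(("top",im,(184,160,215,245)),("scene",sc,(420,240,455,300))):
    b[:]=0; b[v0:v1,u0:u1]=1; P=pts(i,b); P=P[(P[:,2]>12)&(P[:,2]<27)]
    e=np.array([np.cos(np.radians(86.07)),np.sin(np.radians(86.07))]); n=np.array([-e[1],e[0]])
    q=(P[:,:2]-[507,339.2]); s=q@e; y=q@n; k=s<-95
    for sg in(1,-1):
        kk=k&(y*sg>0); 
        if kk.sum()>3: f=np.polyfit(s[kk],y[kk],1); print(nm,sg,kk.sum(),f, "y at -132",np.polyval(f,-132),"at-95",np.polyval(f,-95), s[kk].min())
E
```

```text
[ 453.50764199 -325.86276513   14.86769454] [-1.40493417e-01  3.13775404e+00 -7.62647462e-04] 11.638781562538496 30.001219511032104 [0.05260614 1.87730121 5.64930465] [-6.44408073e-01  6.42524771e-01  1.87459795e+00  1.14739016e-04
  6.23624907e-01 -2.30478805e+00]
paper (array([ 488.1, -243. ]), array([19.1,  9.2]), 50.74)
printer scene (array([508.3, 341.5]), array([171.1, 198. ]), 85.79)
top 1 38 [-0.52436928 17.23581771] y at -132 86.45256319771286 at-95 67.05089969077068 -131.03789702029
top -1 50 [  0.54691517 -11.8820872 ] y at -132 -84.07489010497872 at-95 -63.83902868546927 -130.40796542516784
scene 1 53 [-0.4744612 23.1660252] y at -132 85.79490335635508 at-95 68.23983902574824 -128.46159859907624
scene -1 66 [  0.48722232 -22.49326779] y at -132 -86.80661430717653 at-95 -68.77938838936011 -131.63714639509644
```

View pics/grasp.png

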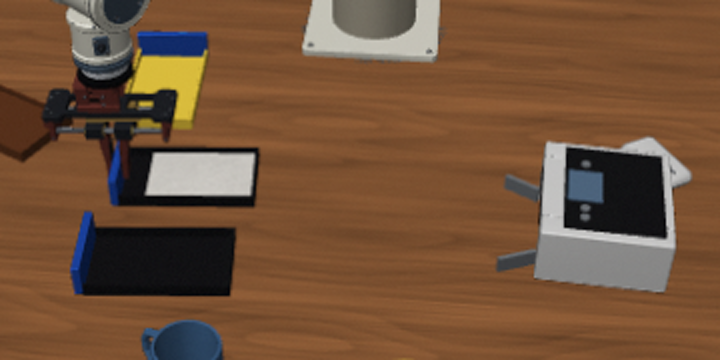

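The fingers straddle the blue panel of the loaded tray (crop ~(115,165)), and the width reads 11.6 mm, so it is held. Next I turn by -9.1° and drag to the printer's centreline.

Request:
step_arm --pt "-1 0 0 0 0 0 0.33" --pt "-1 0 0 0 0 0 0.33" --pt "-1 0 0 0 0 0 0.33" --pt "-1 0 0 0 0 0 0.33" --pt "-1 -0.015 0.3 0 0 0 0" --pt "-1 -0.015 0.5 0 0 0 0" --pt "-1 -0.015 0.6 0 0 0 0" --pt "-1 -0.015 0.6 0 0 0 0" --pt "-1 -0.015 0.6 0 0 0 0" --pt "-1 -0.015 0.6 0 0 0 0" --pt "-1 -0.015 0.6 0 0 0 0" --pt "-1 -0.015 0.6 0 0 0 0" --pt "-1 -0.015 0.6 0 0 0 0" --pt "-1 -0.015 0.5 0 0 0 0" --pt "-1 0 0.26 0 0 0 0" --pt "-1 0 0 0 0 0 0" --pt "-1 0 0 0 0 0 0"

```text
t: 7.3
ee_pos: [481.0, -37.4, 14.8]
orientation: [0.107, 3.138, 0.001]
ft_force: [0.4, 5.7, 9.2]
width: 12.0
grasp_force: 30.0
```

```bash
python3 - <<'E'
from m import *
o=get_obs(); print(o["ee_pos"],o["orientation"],o["width"],o["ft_force"])
a=2*np.arctan2(o["orientation"][1],o["orientation"][0]); print("tool y yaw",np.degrees(a)-90)
sc=grab("scene"); save(sc,"pics/mid.png",(260,180,540,340),2.5)
p=sc["pixels"].astype(int); w=p.min(2)>150
b=np.zeros((480,640),bool); b[215:290,290:425]=1
for m,c,a in comps(w&b,200):
    P=pts(sc,m); k=np.abs(P[:,2]-np.median(P[:,2]))<6; r=line_rect(P[k]); e=np.array([.0698,.9976]); n=np.array([-e[1],e[0]])
    print("paper",c,r,"lateral",(r[0]-[507.5,340])@n)
E
```

```text
[480.96567485 -37.37606011  14.8408494 ] [1.06500062e-01 3.13835284e+00 1.20724946e-03] 12.036803197291906 [0.36620589 5.6759846  9.20010555]
tool y yaw 86.11282499471292
paper [382.26866953 264.24463519] (array([484.4,  79.6]), array([144.9,  97.2]), 86.07) lateral 4.868640000000024
```

View pics/mid.png

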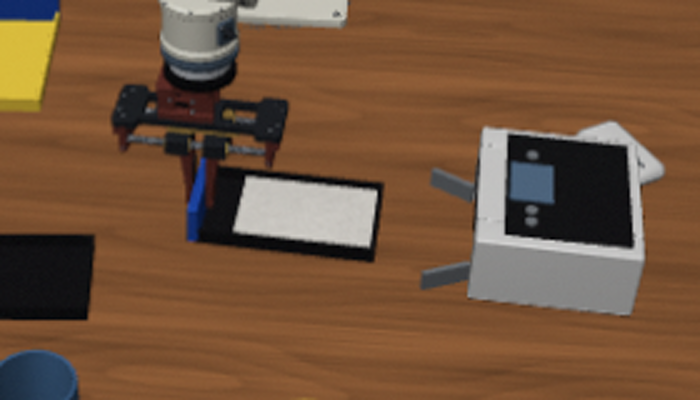

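The tray follows squarely: panel at crop (195,200), far end at (378,220), guides at (440,185) and (445,275). It sits about 4 mm off toward the robot, so I correct that and ease in.

Request:
step_arm --pt "-1 -0.07 0.2 -0.03 0 0 0" --pt "-1 0 0.4 0 0 0 0" --pt "-1 0 0.4 0 0 0 0" --pt "-1 0 0.4 0 0 0 0" --pt "-1 0 0.3 0 0 0 0" --pt "-1 0 0.3 0 0 0 0" --pt "-1 0 0.2 0 0 0 0" --pt "-1 0 0 0 0 0 0"

```text
t: 8.35
ee_pos: [491.6, 71.2, 15.7]
orientation: [0.106, 3.14, -0.0]
ft_force: [-0.9, -0.0, -2.2]
width: 11.6
grasp_force: 30.0
```

```bash
python3 - <<'E'
from m import *
o=get_obs(); print(o["ee_pos"],o["moment"],o["ft_force"])
sc=grab("scene"); save(sc,"pics/mouth.png",(320,180,540,320),3.2)
p=sc["pixels"].astype(int); w=p.min(2)>150
e=np.array([.0698,.9976]); n=np.array([-e[1],e[0]])
b=np.zeros((480,640),bool); b[215:290,330:440]=1
P=pts(sc,w&b); P=P[(P[:,2]>5)&(P[:,2]<20)]; print(len(P)); r=line_rect(P); print(r,(r[0]-[508,340.5])@n)
E
```

```text
[491.55796398  71.23991585  15.65741197] [-0.14738737  0.00210473 -0.0355548 ] [-0.91100329 -0.0497796  -2.16268088]
970
(array([496. , 175.4]), array([119. , 100.4]), 86.44) 0.44721999999999973
```

View pics/mouth.png

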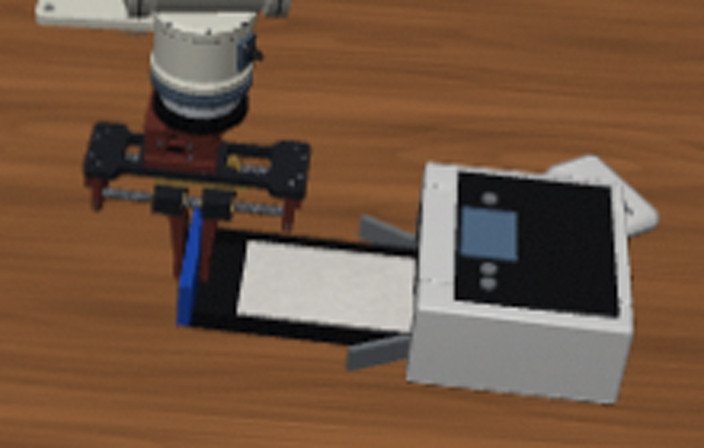

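The far end is inside the mouth, paper edge at crop (415,290), centred between the guides with almost no force. I advance and then creep to the stop.

Request:
step_arm --pt "-1 0 0.2 0 0 0 0" --pt "-1 0 0.35 0 0 0 0" --pt "-1 0 0.35 0 0 0 0" --pt "-1 0 0.35 0 0 0 0" --pt "-1 0 0.35 0 0 0 0" --pt "-1 0 0.3 0 0 0 0" --pt "-1 0 0.15 0 0 0 0" --pt "-1 0 0 0 0 0 0"

```text
t: 9.4
ee_pos: [498.5, 173.4, 15.6]
orientation: [-0.107, -3.14, 0.0]
ft_force: [-0.5, -0.4, -2.6]
width: 11.8
grasp_force: 30.0
```

Request:
step_arm --pt "-1 0 0.06 0 0 0 0" --pt "-1 0 0.06 0 0 0 0" --pt "-1 0 0.06 0 0 0 0" --pt "-1 0 0 0 0 0 0"

```text
t: 9.9
ee_pos: [499.3, 182.0, 15.7]
orientation: [0.108, 3.14, 0.0]
ft_force: [-0.2, 0.2, -1.0]
width: 11.8
grasp_force: 30.0
```

Request:
step_arm --pt "-1 0 0.05 0 0 0 0" --pt "-1 0 0.05 0 0 0 0" --pt "-1 0 0.03 0 0 0 0" --pt "-1 0 0 0 0 0 0"

```text
t: 10.4
ee_pos: [499.7, 188.5, 15.7]
orientation: [0.108, 3.14, 0.0]
ft_force: [-0.7, -0.2, -1.7]
width: 11.9
grasp_force: 30.0
```

Request:
step_arm --pt "-1 0 0.03 0 0 0 0" --pt "-1 0 0.03 0 0 0 0" --pt "-1 0 0 0 0 0 0"

```text
t: 10.78
ee_pos: [499.6, 191.2, 15.6]
orientation: [-0.108, -3.139, 0.001]
ft_force: [-1.6, -1.6, -2.1]
width: 11.7
grasp_force: 30.0
```

Request:
step_arm --pt "-1 0 0.03 0 0 0 0" --pt "-1 0 0.03 0 0 0 0" --pt "-1 0 0 0 0 0 0"

```text
t: 11.15
ee_pos: [499.3, 191.3, 15.6]
orientation: [-0.107, -3.138, 0.006]
ft_force: [0.6, -21.2, 2.7]
width: 11.6
grasp_force: 30.0
```

Firm contact (21 N) within a millimetre of the expected home position. I release and lift.

Request:
step_arm --pt "-1 0 -0.03 0 0 0 0" --pt "0 0 0 0 0 0 0" --pt "0 0 0 0 0 0 0" --pt "0 0 0 0 0 0 0" --pt "0 0 0 0 0 0 0" --pt "0 0 0 -0.3 0 0 0" --pt "0 0 0 -0.6 0 0 0" --pt "0 0 0 -0.8 0 0 0" --pt "0 0 0 -0.8 0 0 0" --pt "0 0 0 -0.8 0 0 0" --pt "0 0 -0.8 -0.3 0 0 0" --pt "0 0 -0.8 0 0 0 0" --pt "0 0 -0.8 0 0 0 0" --pt "0 0 -0.8 0 0 0 0" --pt "0 0 0 0 0 0 0" --pt "0 0 0 0 0 0 0"

```text
t: 13.15
ee_pos: [489.1, 33.6, 196.3]
orientation: [0.109, 3.139, 0.001]
ft_force: [0.1, 1.0, -0.1]
width: 43.9
grasp_force: 0.0
```

```bash
python3 - <<'E'
from m import *
o=get_obs(); print(o["ee_pos"],o["width"],o["ft_force"])
e=np.array([.0698,.9976]); n=np.array([-e[1],e[0]])
for nm in("scene","top"):
  im=grab(nm)
  if nm=="scene": save(im,"pics/end.png",(200,180,540,330),2.3)
  for m,c,a in comps(bluem(im)):
    P=pts(im,m); h=P[(P[:,2]>15)&(P[:,2]<60)]
    if len(h)>20:
      r=line_rect(h); print(nm,c.round(),r,"s",((r[0]-[507.5,340])@e).round(1),"lat",((r[0]-[507.5,340])@n).round(1))
E
```

```text
[489.13224781  33.62312368 196.31566227] 43.8846691083108 [ 0.14168173  0.96104443 -0.12010567]
scene [425. 261.] (array([497.5, 193.2]), array([  8.4, 112.8]), 85.99) s -147.1 lat -0.3
scene [220. 280.] (array([ 629.6, -329.1]), array([110.9,  11.4]), 4.35) s -659.0 lat -168.5
top [406. 148.] (array([ 627.3, -331. ]), array([109.3,  11.5]), 4.93) s -661.0 lat -166.3
top [524. 273.] (array([ 291.9, -628.5]), array([ 13.5, 110.4]), 63.66) s -981.2 lat 147.5
top [408. 339.] (array([ 132.5, -315.1]), array([ 11.5, 109.3]), 3.4) s -679.7 lat 328.4
```

View pics/end.png

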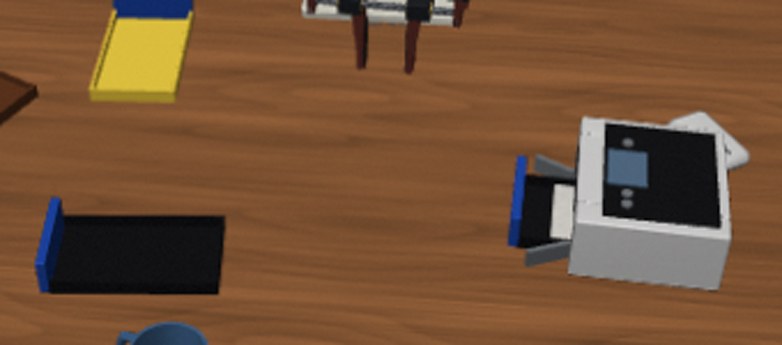

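The tray sits in the bay, panel at crop (518,200), square and centred. The panel is about 147 mm in front of the printer origin (149 nominal, within calibration), and the gripper is clear.

```bash
python3 -c "
from workcell import ctrl
print(ctrl.close_job())"
```

```text
the job is handed in; nothing more can be done
None
```

The loaded tray is in the printer bay against the stop (firm 21 N contact within about 1 mm of the expected home position), released with the gripper clear; the empty tray was not touched, and the job was handed in at about 13 s.

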